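# Switch on the light of the yellow counter shelf

## Task

Turn on the light of the yellow counter shelf: push the red switch that hangs under its front lip up from below until it is fully home, then leave it up and move clear. The blue shelf beside it has the same switch: leave that one off.

Things in the scene. Friction and masses are not known exactly. Their poses are not given: they have to be found in the camera images.
- yellow_press (a point): Middle of the flat underside of the yellow shelf's red switch (moves with it): 155 mm above the counter when off, 165 when on. x points level inwards under the shelf, within 0.3 rad of straight ahead of the robot base; y along the lip; z up. The switch is 60 mm along y, 16 along x. The lip's front face is 14 mm towards -x, its lower edge 185 mm above the counter: the switch hangs 30 mm below it.
- yellow_switch (a joint): The yellow shelf's switch, sliding straight up: 0 = off (down), 0.010 m = fully home, on. No spring; about 2.5 N of friction holds it wherever it is left. It is hidden from above: an 18 mm red dot on the board marks its middle. Within 200 mm in front of the lip the counter holds nothing taller than 30 mm.
- blue_shelf: The blue shelf, left or right of the yellow one. Both are alike and fixed: board 160 mm along x, 220 along y, top 212 mm above the counter; origin on the counter under its middle, x inwards; lip face at x -80 mm, switch middle at x -66. White side walls at y +-100 mm reach from x -25 to +75; between them, behind x -25 mm, stands a loose lidded tub, 72 mm high.
- blue_switch (a joint): The blue shelf's switch, exactly like the yellow shelf's: 0 = off (down), 0.010 m = fully up, on. It must stay off.

How it is judged:
By the outcome, as a careful person would: the job done as asked, in the order asked, and still so for the second after the job is handed in, with the robot touching nothing.
It also fails if it takes over 32 s, if anything falls off the work surface, if the arm or the gripper's body presses on something with over 40 N, if the wrist force passes 120 N, or if a joint passes its speed limit or range.

## Robot

A 6-joint arm with a two-finger parallel gripper is mounted at the origin on the work surface. World frame = base frame: x ahead of the robot, y to its left, z up, the work surface at z = 0. Lengths are in m, angles in rad, forces in N, time in s.
With the tool pointing down it reaches from about 0.3 to 0.775 m from the base axis. Payload 14.6 kg.
Tool frame: the origin (TCP) lies midway between the tips of the shut fingers; the grasp point (between the pads) lies 19 mm behind it; z points along the fingers, y is the line along which they close (so a half turn about z gives the same grasp; the last joint's range is limited). The gripper opens to 94 mm and grips with 3 to 60 N. Pads are 16 mm wide; open, the fingers measure 119 mm over their backs; the gripper's body (75 mm by 177 mm) begins 78 mm behind the grasp point.
Start: joints at [1.19, 0.3, 1.521, -0, 1.321, -0.067], TCP at [0.17, 0.523, 0.173] pointing down, gripper open.
Joint ranges: [-3.03, 3.03], [-0.79, 2.21], [0.23, 2.52], [-1.04, 4.18], [0, 3.07], [-2.55, 2.55]. Speed limits (rad/s): [2.22, 2.22, 2.57, 3.14, 3.14, 3.14].

## Interface

Orientations are given as [roll, pitch, yaw] about the fixed x, y, z axes, in that order (R = Rz(yaw) Ry(pitch) Rx(roll)).
In Python, from station import telemetry, optics, ctrl gives the robot as it stands.
- The arm moves only by the tool carry_out, never from a script. Its argument "plan" is a list that holds one entry, the list of rows, each a list of 7 numbers: the shift along the tool's x, y, z in mm, then the turn, a rotation vector about the tool's x, y, z in rad, then the finger opening in mm, from 0 to 94. A call has 1 to 20 rows; each row shifts and turns the commanded pose from where the row before left it, along the tool's axes as they then stand; what a row does not reach is not made up. A row lasts 1/12 s, in which the tool goes at most 41.7 mm and 7.16 degrees, less where a joint would pass 70% of its speed; a pose out of reach is approached as far as the arm can. A call with a gripper value outside its range is refused whole. The fingers move at their own pace and stop on an object; "squeeze" is the grip in N (left out, the last holds). Time passes only in rows, so rows that do not move let the fingers close. It gives the time, the measured TCP pose, the force, the opening and the grip force at its end, in the units of the state.
- telemetry.get_obs(): the state, without advancing time (a new reading comes with each control period).
- optics.camera(name): name is "scene" or "top" or "wrist"; returns a dict with "pixels" (420x560x3 uint8, red, green, blue), "intrinsics" (3x3 intrinsics, pixels), "origin" and "rotation" of the camera in the world. Camera axes: x right, y down, z forward; pixel columns grow to the right and rows downward; lengths in m; the calibration is good to about 2 mm. A picture is of the moment at which its call begins. There is no depth.
- ctrl.hand_in(): hands the job in; it is judged then, once.
The state is a dict: "time_s": time; "qpos": joint angles; "joint_vel": joint speeds; "tau": joint torques, N m; "ee_pos": TCP position; "eef_rot": TCP orientation; "force": force on the tool from outside, world axes, zero at the start; "moment": the same for the moment, N m; "grip_width": finger opening in m; "grip_force": force on a finger pad.
Only numpy, scipy, OpenCV 4.12 (cv2) and the standard library are available. Lean on these libraries where they do the work, as an engineer would, in place of code of your own. Each camera call takes 0.05 s, during which the arm holds its last target. There are 200 camera calls.

## Working session

There is one attempt and no reset: what is moved stays moved. The work goes in short steps, Python scripts to look and compute and a tool call to move; the robot and the scene stay as the last step left them, time stands still between calls to the robot, and variables do not carry over. Pictures are saved under pics/ and viewed, at most 10 in all, crops included, and the job is handed in when it is done.

Besides the shell and the picture viewer there is one more tool, called after "Request:" by a JSON object that holds its "name" and its "arguments", one argument or row to a line. carry_out: Moves the arm, as the interface text tells. Its arguments: {"type":"object","properties":{"plan":{"type":"array","items":{"type":"array","items":{"type":"array","items":{"type":"number"}}}},"squeeze":{"type":"number"}},"required":["plan"]}

```bash
mkdir -p pics; python3 - <<'E'
from station import telemetry, optics
import cv2,numpy as np
o=telemetry.get_obs();print(o['ee_pos'],o['eef_rot'],o['time_s'])
for n in('scene','top'):
    c=optics.camera(n);cv2.imwrite(f'pics/{n}0.png',c['pixels'][:,:,::-1]);print(n,c['origin'],c['rotation'],c['intrinsics'])
    np.savez(f'{n}0.npz',**c)
a=cv2.imread('pics/scene0.png');b=cv2.imread('pics/top0.png')
E
```

```text
[0.16966956 0.52282198 0.17277809] [-3.14037581e+00 -2.38174542e-05  2.82780299e+00] 0.0
scene [0.98127021 0.4649298  0.56700757] [-2.2451084  -0.00825639  2.54505407] [[392.14642064   0.         273.74335226]
 [  0.         392.14642064 209.52844589]
 [  0.           0.           1.        ]]
top [ 0.53864672 -0.005842    0.90980121] [-3.00058645  0.00921682 -1.55022755] [[471.13457261   0.         279.30777883]
 [  0.         471.13457261 215.52083778]
 [  0.           0.           1.        ]]
```

View pics/scene0.png

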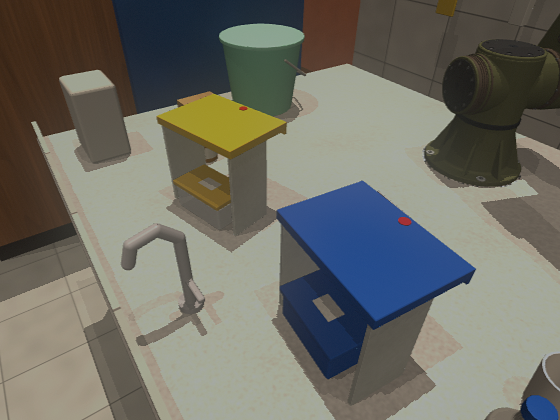

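View pics/top0.png

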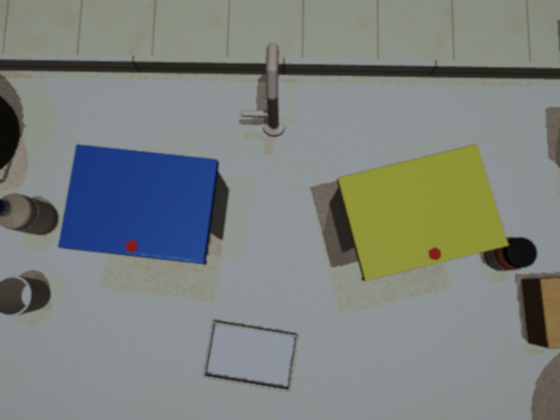

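Scene view: yellow shelf at the far side, blue shelf nearer. Top view: yellow shelf on the right (robot's -y), its dot at about (435,253) and front lip running (363,278)–(507,245). The blue dot is at (131,246), and a low tray sits at (250,355).

```bash
cat > h.py <<'E'
import numpy as np,cv2
from scipy.spatial.transform import Rotation as R
def ray(c,u,v,z):
    d=R.from_euler('xyz',c['rotation']).as_matrix()@np.linalg.inv(c['intrinsics'])@[u,v,1]
    o=c['origin'];return o+d*(z-o[2])/d[2]
def red(c,x0,x1):
    h=cv2.cvtColor(c['pixels'],cv2.COLOR_RGB2HSV)
    m=(((h[...,0]<5)|(h[...,0]>174))&(h[...,1]>180)&(h[...,2]>120));m[:,:x0]=0;m[:,x1:]=0
    v,u=np.nonzero(m);return u.mean(),v.mean(),len(u)
E
python3 - <<'E'
from h import *
t=np.load('top0.npz');s=np.load('scene0.npz')
for n,c,a,b in(('top yel',t,400,470),('top blue',t,100,160),('scene yel',s,230,255),('scene blue',s,390,420)):
    u,v,k=red(c,a,b);print(n,u,v,k,ray(c,u,v,.212))
h=cv2.cvtColor(t['pixels'],cv2.COLOR_RGB2HSV)
for n,l,g in(('yel',22,34),('blue',105,125)):
    m=cv2.inRange(h,(l,150,60),(g,255,255))
    cs=max(cv2.findContours(m,0,2)[0],key=cv2.contourArea)
    r=cv2.boxPoints(cv2.minAreaRect(cs));P=np.array([ray(t,*p,.212) for p in r]);print(n,P[:,:2].round(4).tolist(),P.mean(0))
    e=np.diff(np.vstack([P,P[:1]]),axis=0);print(np.linalg.norm(e,axis=1),np.arctan2(e[:,1],e[:,0]))
print('box',ray(t,523,280,.05),'bottle',ray(t,500,253,.1),'tray',ray(t,297,333,.0),ray(t,290,388,0))
E
```

```text
top yel 434.38461538461536 253.48717948717947 78 [ 0.58541811 -0.22718615  0.212     ]
top blue 131.09459459459458 245.7027027027027 74 [0.5879887  0.22203325 0.212     ]
scene yel 242.83333333333334 108.05555555555556 18 [ 0.58898701 -0.22532821  0.212     ]
scene blue 405.5 221.92857142857142 14 [0.59118561 0.22425335 0.212     ]
yel [[0.6957, -0.0832], [0.7552, -0.3069], [0.5992, -0.3371], [0.5427, -0.1201]] [ 0.64820367 -0.21182959  0.212     ]
[0.23139441 0.15895268 0.22419107 0.15740679] [-1.31063104 -2.95026594  1.82554856  0.23648674]
blue [[0.5846, 0.33], [0.7432, 0.3258], [0.7213, 0.0989], [0.5645, 0.11]] [0.65338814 0.21617582 0.212     ]
[0.15869573 0.22797708 0.15712575 0.2209499 ] [-0.02622424 -1.66729441  3.07127002  1.4798747 ]
box [ 0.55177554 -0.4363303   0.05      ] bottle [ 0.59599479 -0.37453923  0.1       ] tray [ 0.4448302  -0.03271113  0.        ] [ 0.3451001  -0.02126236  0.        ]
```

```bash
cat >> h.py <<'E'
def wrist(Rt,q1,th):
    A=R.from_euler('ZY',[q1,th]).inv()*Rt*R.from_euler('z',-np.pi/2)
    return A.as_euler('ZYZ')
def tool(psi,tau,flip=0): # z ahead at azimuth psi, tilted down tau; y level (left, or right if flip)
    z=np.array([np.cos(psi)*np.cos(tau),np.sin(psi)*np.cos(tau),-np.sin(tau)]);y=np.array([-np.sin(psi),np.cos(psi),0])*(-1 if flip else 1)
    return R.from_matrix(np.c_[np.cross(y,z),y,z])
E
python3 - <<'E'
from h import *
for psi in(.24,0):
 for tau in(0,.35):
  for f in(0,1):
   for th in(1.8,2.3):print(psi,tau,f,th,wrist(tool(psi,tau,f),-.6,th).round(2))
E
```

```text
0.24 0 0 1.8 [1.77 0.86 2.84]
0.24 0 0 2.3 [2.11 1.05 2.27]
0.24 0 1 1.8 [ 1.77  0.86 -0.3 ]
0.24 0 1 2.3 [ 2.11  1.05 -0.88]
0.24 0.35 0 1.8 [ 1.3   0.81 -3.13]
0.24 0.35 0 2.3 [1.8  0.8  2.45]
0.24 0.35 1 1.8 [1.3  0.81 0.01]
0.24 0.35 1 2.3 [ 1.8   0.8  -0.69]
0 0 0 1.8 [1.89 0.64 2.75]
0 0 0 2.3 [2.34 0.91 2.13]
0 0 1 1.8 [ 1.89  0.64 -0.39]
0 0 1 2.3 [ 2.34  0.91 -1.01]
0 0.35 0 1.8 [ 1.28  0.59 -3.03]
0 0.35 0 2.3 [2.03 0.63 2.36]
0 0.35 1 1.8 [1.28 0.59 0.11]
0 0.35 1 2.3 [ 2.03  0.63 -0.78]
```

Request:
{"name": "carry_out", "arguments": {
  "plan": [
    [[0,0,-30,0,0,0,0],[0,0,-30,0,0,0,0],[0,0,-30,0,0,0,0],[0,0,-30,0,0,0,0],[0,0,-30,0,0,0,0],[0,0,-30,0,0,0,0],[-25,-23.6,0,0,0,0,0],[-25,-23.6,0,0,0,0,0],[-25,-23.6,0,0,0,0,0],[-25,-23.6,0,0,0,0,0],[-25,-23.6,0,0,0,0,0],[-25,-23.6,0,0,0,0,0],[-25,-23.6,0,0,0,0,0],[-25,-23.6,0,0,0,0,0],[-25,-23.6,0,0,0,0,0],[-25,-23.6,0,0,0,0,0],[-25,-23.6,0,0,0,0,0],[-25,-23.6,0,0,0,0,0],[-25,-23.6,0,0,0,0,0],[-25,-23.6,0,0,0,0,0]]
  ],
  "squeeze": 20
}}

```text
time_s: 1.77
ee_pos: [0.401, 0.0991, 0.3533]
eef_rot: [-3.142, -0.0, 2.828]
force: [0.0, -0.2, 0.2]
grip_width: 0.0003
grip_force: 0.0
```

Request:
{"name": "carry_out", "arguments": {
  "plan": [
    [[-8,-31,0,0,0,0,0],[-8,-31,0,0,0,0,0],[-8,-31,0,0,0,0,0],[-8,-31,0,0,0,0,0],[-8,-31,0,0,0,0,0],[-8,-31,0,0,0,0,0],[-8,-31,0,0,0,0,0],[-8,-31,0,0,0,0,0],[-8,-31,0,0,0,0,0],[-8,-31,0,0,0,0,0],[-8,-31,0,0,0,0,0],[-8,-31,0,0,0,0,0],[0,0,0,0,0,0.12,0],[0,0,0,0,0,0.12,0],[0,0,0,0,0,0.12,0],[0,0,0,0,0,0.12,0],[0,0,0,0,0,0.12,0],[0,0,0,0,0,0.12,0],[0,0,0,0,0,0.12,0],[0,0,0,0,0,0.12,0]]
  ]
}}

```text
time_s: 3.43
ee_pos: [0.3771, -0.2826, 0.3531]
eef_rot: [-3.141, -0.001, 1.862]
force: [-0.0, 0.2, 0.1]
grip_width: 0.0006
grip_force: 0.0
```

Request:
{"name": "carry_out", "arguments": {
  "plan": [
    [[0,0,0,0,0,0.12,0],[0,0,0,0,0,0.12,0],[0,0,0,0,0,0.12,0],[0,0,0,0,0,0.12,0],[0,0,0,0,0,0.12,0],[0,0,0,0,0,0.12,0],[0,0,0,0,0,0.12,0],[0,0,0,0,0,0.12,0],[0,0,0,0,0,0.12,0],[0,0,0,0,0,0.12,0],[0,0,0,0,0,0.12,0],[0,0,0,0,0,0.12,0],[0,0,0,0,0,0.12,0],[0,0,0,0,0,0.03,0]]
  ]
}}

```text
time_s: 4.6
ee_pos: [0.3771, -0.2826, 0.3531]
eef_rot: [-3.141, 0.0, 0.27]
force: [-0.5, 0.4, 0.3]
grip_width: 0.0005
grip_force: 0.0
```

```bash
python3 - <<'E'
from h import *
from station import telemetry
o=telemetry.get_obs();print(o['ee_pos'],o['eef_rot'],o['qpos'])
t=np.load('top0.npz')
h=cv2.cvtColor(t['pixels'],cv2.COLOR_RGB2HSV)
m=cv2.inRange(h,(22,150,60),(34,255,255))
cs=max(cv2.findContours(m,0,2)[0],key=cv2.contourArea)
a=cv2.approxPolyDP(cv2.convexHull(cs),6,True)[:,0];P=np.array([ray(t,*p,.212) for p in a.astype(float)])
e=np.diff(np.vstack([P,P[:1]]),axis=0);print(a.tolist(),P.round(4),np.linalg.norm(e,axis=1),np.arctan2(e[:,1],e[:,0]))
E
```

```text
[ 0.3771014  -0.28258024  0.3530845 ] [-3.14110611e+00  3.46270473e-04  2.70413012e-01] [-7.20816298e-01  4.89462687e-02  1.40638663e+00 -2.34226896e-05
  1.68685648e+00  5.79564396e-01]
[[475, 146], [508, 245], [364, 279], [339, 178]] [[ 0.7501 -0.293   0.212 ]
 [ 0.6001 -0.3358  0.212 ]
 [ 0.546  -0.1234  0.212 ]
 [ 0.6965 -0.0864  0.212 ]] [0.15602953 0.21920863 0.15503569 0.21341935] [-2.86336369  1.82021845  0.24105471 -1.31699532]
```

Request:
{"name": "carry_out", "arguments": {
  "plan": [
    [[0,0,0,0,0.12,0,0],[0,0,0,0,0.12,0,0],[0,0,0,0,0.12,0,0],[0,0,0,0,0.12,0,0],[0,0,0,0,0.12,0,0],[0,0,0,0,0.12,0,0],[0,0,0,0,0.12,0,0],[0,0,0,0,0.12,0,0],[0,0,0,0,0.12,0,0],[0,0,0,0,0.12,0,0],[0,0,0,0,0.12,0,0],[0,0,0,0,0.12,0,0],[0,0,0,0,0,0,0],[0,0,0,0,0,0,0]]
  ]
}}

```text
time_s: 5.77
ee_pos: [0.377, -0.2829, 0.3523]
eef_rot: [-3.117, -1.437, 0.253]
force: [1.0, -0.2, 0.2]
grip_width: 0.0003
grip_force: 0.0
```

```bash
cat > s.py <<'E'
from h import *
from station import telemetry
o=telemetry.get_obs();T=R.from_euler('xyz',o['eef_rot']);print(o['ee_pos'].round(4),o['qpos'].round(3),o['force'].round(1));print(T.as_matrix().round(3))
psi=.25;X=np.array([np.cos(psi),np.sin(psi),0]);Y=np.array([-X[1],X[0],0]);S=np.array([.5868,-.2265,.155])
d=o['ee_pos']-S;print('rel to switch, shelf axes',(d@X).round(4),(d@Y).round(4),d[2].round(4))
for g in((-.09,0,-.04),(.012,0,-.04),(.012,0,-.008)):
    print(g,'tool mm',(T.inv().apply(S+g[0]*X+g[1]*Y+[0,0,g[2]]-o['ee_pos'])*1000).round(1))
E
python3 s.py
```

```text
[ 0.377  -0.2829  0.3523] [-1.431  0.006  2.071  1.387  1.625 -0.517] [ 1.  -0.2  0.2]
[[ 0.129  0.274  0.953]
 [ 0.033 -0.962  0.272]
 [ 0.991 -0.003 -0.133]]
rel to switch, shelf axes -0.2172 -0.0028 0.1973
(-0.09, 0, -0.04) tool mm [-218.2    1.5  157.8]
(0.012, 0, -0.04) tool mm [-204.6    4.3  258.8]
(0.012, 0, -0.008) tool mm [-172.9    4.2  254.5]
```

Request:
{"name": "carry_out", "arguments": {
  "plan": [
    [[-18,0,13,0,0,0,0],[-18,0,13,0,0,0,0],[-18,0,13,0,0,0,0],[-18,0,13,0,0,0,0],[-18,0,13,0,0,0,0],[-18,0,13,0,0,0,0],[-18,0,13,0,0,0,0],[-18,0,13,0,0,0,0],[-18,0,13,0,0,0,0],[-18,0,13,0,0,0,0],[-18,0,13,0,0,0,0],[-18,0,13,0,0,0,0],[0,0,0,0,0,0,0],[0,0,0,0,0,0,0]]
  ]
}}

```text
time_s: 6.93
ee_pos: [0.4994, -0.2477, 0.1195]
eef_rot: [3.136, -1.439, 0.286]
force: [0.6, 0.2, -0.3]
grip_width: 0.0006
grip_force: 0.0
```

```bash
python3 s.py; python3 - <<'E'
from station import optics
import cv2,numpy as np
c=optics.camera('wrist');cv2.imwrite('pics/w1.png',c['pixels'][:,:,::-1]);np.savez('w1.npz',**c)
c=optics.camera('top');cv2.imwrite('pics/t1.png',c['pixels'][:,:,::-1])
E
```

```text
[ 0.4994 -0.2477  0.1195] [-1.096  0.569  2.112  1.686  1.367 -1.11 ] [ 0.6  0.2 -0.3]
[[ 0.126  0.277  0.952]
 [ 0.037 -0.961  0.275]
 [ 0.991  0.001 -0.132]]
rel to switch, shelf axes -0.0899 0.0011 -0.0355
(-0.09, 0, -0.04) tool mm [-4.5  1.1  0.4]
(0.012, 0, -0.04) tool mm [  8.9   4.3 101.5]
(0.012, 0, -0.008) tool mm [40.6  4.3 97.3]
```

View pics/w1.png

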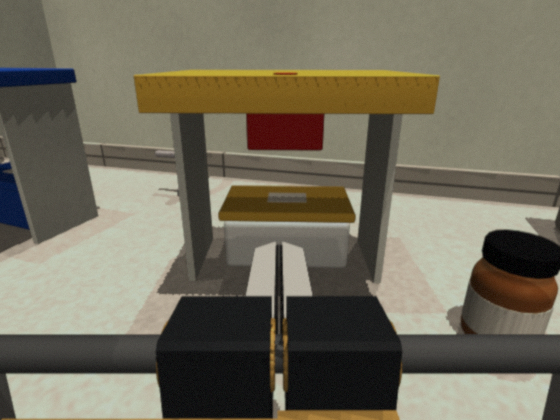

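View pics/t1.png

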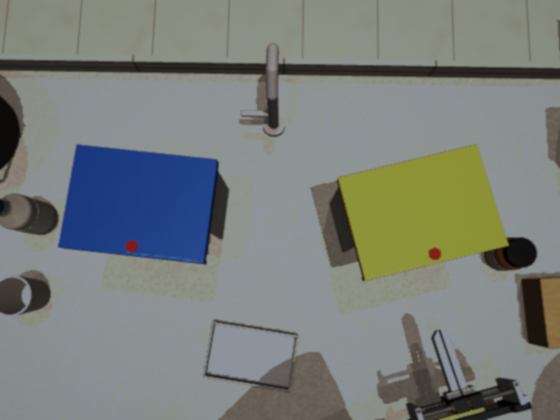

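The wrist view shows the red switch at (247–324, 113–150), nearly centred over the shut fingers (column 280). The tub is low behind it and the way in is clear. The top view agrees, with the fingers in line with the dot. Next I level the tool and go in low.

Request:
{"name": "carry_out", "arguments": {
  "plan": [
    [[0,0,0,0,0.07,0,0],[0,0,0,0,0.06,0,0],[0,1,20,0,0,0,0],[0,1,20,0,0,0,0],[0,1,20,0,0,0,0],[0,1,20,0,0,0,0],[0,0,20,0,0,0,0],[0,0,0,0,0,0,0],[0,0,0,0,0,0,0]]
  ]
}}

```text
time_s: 7.78
ee_pos: [0.5963, -0.2242, 0.1204]
eef_rot: [1.486, -1.569, 1.935]
force: [-0.1, 0.1, -0.8]
grip_width: 0.0003
grip_force: 0.0
```

```bash
python3 s.py; python3 - <<'E'
from station import optics
import cv2,numpy as np
c=optics.camera('wrist');cv2.imwrite('pics/w2.png',c['pixels'][:,:,::-1]);print(c['origin'],c['rotation'])
E
```

```text
[ 0.5963 -0.2242  0.1204] [-0.874  0.712  1.987  1.952  1.396 -1.164] [-0.1  0.1 -0.8]
[[-0.001  0.276  0.961]
 [ 0.002 -0.961  0.276]
 [ 1.     0.002  0.   ]]
rel to switch, shelf axes 0.0098 -0.0001 -0.0346
(-0.09, 0, -0.04) tool mm [ -5.4  -3.1 -99.7]
(0.012, 0, -0.04) tool mm [-5.4 -0.1  2.2]
(0.012, 0, -0.008) tool mm [26.6 -0.   2.2]
[ 0.39408406 -0.28351884  0.19536136] [-1.82981198 -0.00208678 -1.29056967]
```

View pics/w2.png

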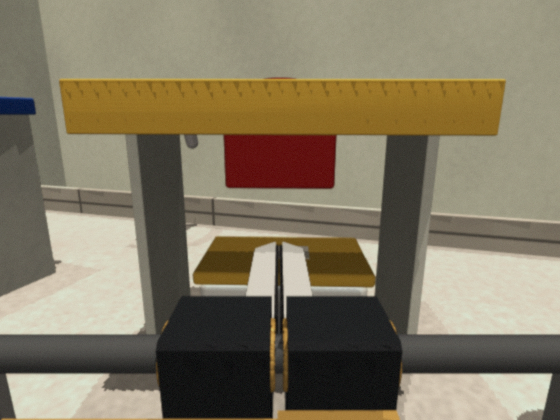

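The wrist view shows the switch centred at column 280, spanning 225–335 directly above the finger line. Now I raise it.

Request:
{"name": "carry_out", "arguments": {
  "plan": [
    [[6,0,0,0,0,0,0],[6,0,0,0,0,0,0],[6,0,0,0,0,0,0],[4,0,0,0,0,0,0],[3,0,0,0,0,0,0],[3,0,0,0,0,0,0],[3,0,0,0,0,0,0],[0,0,0,0,0,0,0]]
  ]
}}

```text
time_s: 8.5
ee_pos: [0.5962, -0.2244, 0.1503]
eef_rot: [2.463, -1.57, 0.957]
force: [0.4, 0.4, -0.3]
grip_width: 0.0004
grip_force: 0.0
```

Request:
{"name": "carry_out", "arguments": {
  "plan": [
    [[2,0,0,0,0,0,0],[2,0,0,0,0,0,0],[0,0,0,0,0,0,0]]
  ]
}}

```text
time_s: 8.75
ee_pos: [0.5961, -0.2244, 0.154]
eef_rot: [3.022, -1.57, 0.397]
force: [0.1, -0.1, 0.5]
grip_width: 0.0007
grip_force: 0.0
```

Request:
{"name": "carry_out", "arguments": {
  "plan": [
    [[2,0,0,0,0,0,0],[2,0,0,0,0,0,0],[0,0,0,0,0,0,0]]
  ]
}}

```text
time_s: 9.0
ee_pos: [0.5962, -0.2244, 0.1581]
eef_rot: [2.658, -1.57, 0.761]
force: [-0.2, -0.2, -0.3]
grip_width: 0.0003
grip_force: 0.0
```

```bash
python3 - <<'E'
from station import optics
import cv2,numpy as np
c=optics.camera('wrist');cv2.imwrite('pics/w3.png',c['pixels'][:,:,::-1])
E
```

```text
(no output)
```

View pics/w3.png

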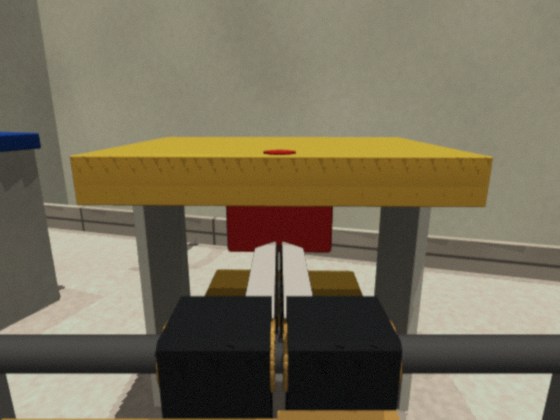

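The wrist view shows the lip's lower edge at row 205 and the switch's bottom edge at about row 250. The fingertips (row 243) are drawn in front of the red, so they seem to sit short of the switch. I'll measure this.

```bash
python3 - <<'E'
from h import *
from station import optics,telemetry
c=optics.camera('wrist');o=telemetry.get_obs()
X=np.array([np.cos(.25),np.sin(.25),0]);Y=np.array([-X[1],X[0],0]);S=np.array([.5868,-.2265,.155])
print('cam',c['origin'],c['rotation'])
g=c['pixels'].astype(int)
for col in(240,320):print(col,[(r,*g[r,col]) for r in range(198,258,2)])
def rel(u,v,z):
    d=ray(c,u,v,z)-S;return (d@X*1e3).round(1),(d@Y*1e3).round(1),z
print('lip',rel(280,205,.185),'sw bottom off',rel(238,251,.155),rel(322,251,.155),'on',rel(238,251,.165))
print('dot',red(c,260,300),rel(280,152,.212),'board front top',rel(280,158,.212))
Ri=R.from_euler('xyz',c['rotation']).inv()
for p in (o['ee_pos'],o['ee_pos']+[0,0,.008],S-.008*X,S-.008*X+[0,0,.01]):
    q=c['intrinsics']@Ri.apply(p-c['origin']);print((q[:2]/q[2]).round(1))
E
```

```text
cam [ 0.39390716 -0.28345625  0.23307662] [-1.83066728e+00 -1.46609434e-04 -1.29230371e+00]
240 [(198, np.int64(124), np.int64(92), np.int64(29)), (200, np.int64(123), np.int64(92), np.int64(28)), (202, np.int64(126), np.int64(94), np.int64(31)), (204, np.int64(114), np.int64(82), np.int64(29)), (206, np.int64(81), np.int64(26), np.int64(12)), (208, np.int64(86), np.int64(16), np.int64(14)), (210, np.int64(82), np.int64(6), np.int64(6)), (212, np.int64(85), np.int64(17), np.int64(12)), (214, np.int64(81), np.int64(11), np.int64(7)), (216, np.int64(83), np.int64(9), np.int64(8)), (218, np.int64(87), np.int64(20), np.int64(15)), (220, np.int64(85), np.int64(16), np.int64(14)), (222, np.int64(85), np.int64(18), np.int64(16)), (224, np.int64(84), np.int64(12), np.int64(11)), (226, np.int64(85), np.int64(15), np.int64(14)), (228, np.int64(84), np.int64(15), np.int64(11)), (230, np.int64(83), np.int64(14), np.int64(13)), (232, np.int64(79), np.int64(6), np.int64(6)), (234, np.int64(82), np.int64(6), np.int64(7)), (236, np.int64(82), np.int64(11), np.int64(7)), (238, np.int64(83), np.int64(
[... 1681 characters left out ...]
17), np.int64(13)), (248, np.int64(83), np.int64(11), np.int64(8)), (250, np.int64(80), np.int64(16), np.int64(14)), (252, np.int64(80), np.int64(63), np.int64(56)), (254, np.int64(108), np.int64(101), np.int64(88)), (256, np.int64(155), np.int64(144), np.int64(127))]
lip (np.float64(-10.1), np.float64(-2.8), 0.185) sw bottom off (np.float64(-2.7), np.float64(22.1), 0.155) (np.float64(-1.3), np.float64(-27.4), 0.155) on (np.float64(-28.1), np.float64(18.3), 0.165)
dot (np.float64(279.3114754098361), np.float64(151.63934426229508), 61) (np.float64(7.0), np.float64(-2.3), 0.212) board front top (np.float64(-22.1), np.float64(-3.1), 0.212)
[276.6 239.8]
[276.6 227.4]
[275.2 254.8]
[275.1 238.3]
```

```bash
python3 - <<'E'
from h import *
from station import optics,telemetry
c=optics.camera('wrist');o=telemetry.get_obs();K=c['intrinsics'];print(K)
Rc=R.from_euler('xyz',c['rotation']);f=K[0,0]
X=np.array([np.cos(.25),np.sin(.25),0]);S=np.array([.5868,-.2265,.155])
h=cv2.cvtColor(c['pixels'],cv2.COLOR_RGB2HSV)
m=((h[...,0]<6)|(h[...,0]>172))&(h[...,1]>190)
for r in(212,225,240):
    u=np.nonzero(m[r,200:360])[0]+200;w=u.max()-u.min()+1;d=f*.06/w
    p=c['origin']+Rc.apply(d*(np.linalg.inv(K)@[(u.max()+u.min())/2,r,1]));print('switch face row',r,u.min(),u.max(),p.round(4),'relx',((p-S)@X).round(4))
y=(abs(h[...,0].astype(int)-22)<8)&(h[...,1]>130)
for r in(165,185,200):
    u=np.nonzero(y[r])[0];w=u.max()-u.min()+1;d=f*.22/w
    p=c['origin']+Rc.apply(d*(np.linalg.inv(K)@[(u.max()+u.min())/2,r,1]));print('lip',r,u.min(),u.max(),p.round(4),'relx',((p-S)@X).round(4))
cv2.imwrite('pics/w3c.png',cv2.resize(c['pixels'][195:315,200:360,::-1],None,fx=5,fy=5,interpolation=cv2.INTER_CUBIC))
E
```

```text
[[360.34696844   0.         278.59308732]
 [  0.         360.34696844 209.74963582]
 [  0.           0.           1.        ]]
switch face row 212 228 331 [ 0.5869 -0.2288  0.1783] relx -0.0005
switch face row 225 228 330 [ 0.5868 -0.2285  0.1704] relx -0.0005
switch face row 240 229 330 [ 0.5866 -0.2289  0.1613] relx -0.0008
lip 165 72 491 [ 0.5755 -0.2331  0.2071] relx -0.0126
lip 185 74 488 [ 0.575  -0.233   0.1966] relx -0.0131
lip 200 77 485 [ 0.5756 -0.2328  0.1882] relx -0.0124
```

View pics/w3c.png

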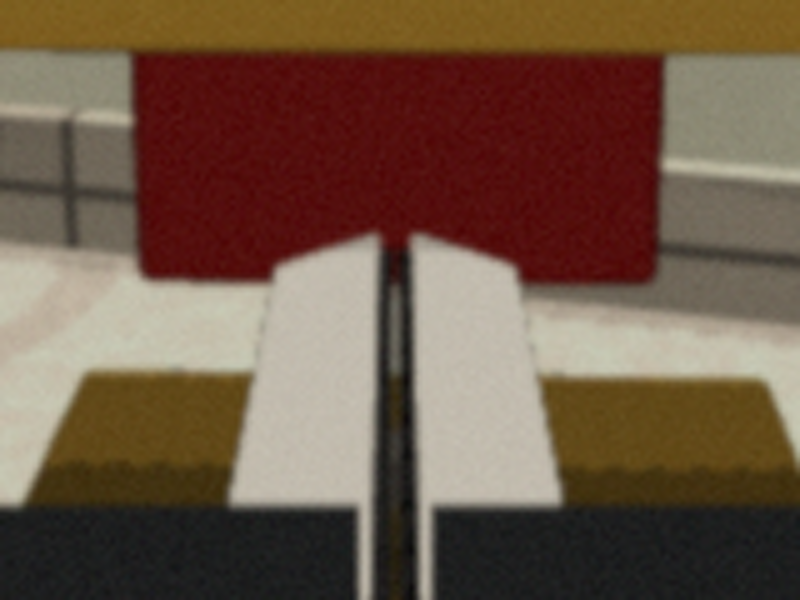

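The crop shows the switch still down, unoccluded, with the finger ends drawn in front of it. I'll check the tip's real position from the saved top view.

```bash
python3 - <<'E'
from h import *
t=np.load('top0.npz');c=dict(t)
a=cv2.imread('pics/t1.png')
Ri=R.from_euler('xyz',c['rotation']).inv()
def pj(p):
    q=c['intrinsics']@Ri.apply(p-c['origin']);return (q[:2]/q[2]).round(1)
P=np.array([.4994,-.2477,.1195]);z=np.array([.952,.275,-.132]);x=np.array([.126,.037,.991])
for k in(0,.01,.02,.03,.06):print(k,pj(P-k*z),pj(P-k*z+.008*x))
cv2.imwrite('pics/t1c.png',cv2.resize(a[315:415,370:530],None,fx=5,fy=5,interpolation=cv2.INTER_CUBIC))
E
```

```text
0 [430.4 309.6] [431.7 309.2]
0.01 [432.5 315.6] [433.8 315.3]
0.02 [434.6 321.6] [436.  321.4]
0.03 [436.7 327.7] [438.1 327.5]
0.06 [443.1 346.2] [444.6 346.2]
```

View pics/t1c.png

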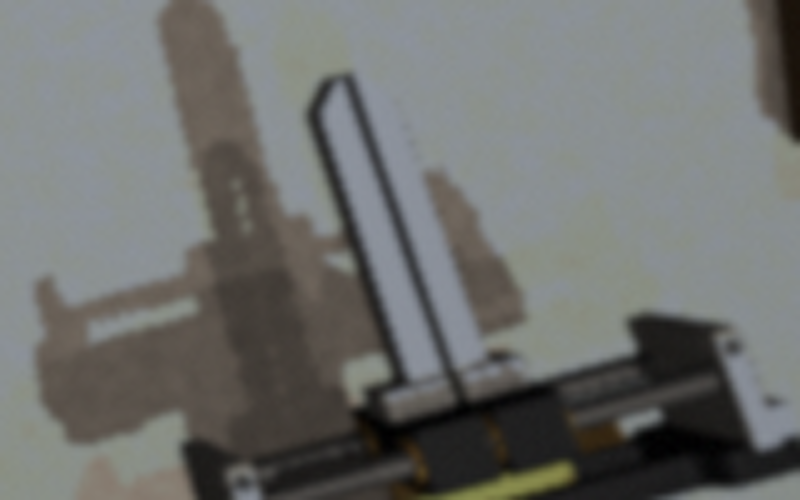

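The visible fingertips end about 30 mm behind the reported TCP, in the top view (tip at (439,330), TCP projecting to (430,310)) and in the wrist view. The fingers are therefore still in front of the lip. I'll drop, go in 30 mm further, then lift.

Request:
{"name": "carry_out", "arguments": {
  "plan": [
    [[-8,0,0,0,0,0,0],[-8,0,0,0,0,0,0],[-8,0,0,0,0,0,0],[0,0,0,0,0,0,0],[0,0,10,0,0,0,0],[0,0,10,0,0,0,0],[0,0,10,0,0,0,0],[0,0,0,0,0,0,0],[0,0,0,0,0,0,0]]
  ]
}}

```text
time_s: 9.9
ee_pos: [0.6255, -0.2153, 0.134]
eef_rot: [2.292, -1.57, 1.128]
force: [0.6, -0.2, 0.1]
grip_width: 0.0002
grip_force: 0.0
```

Request:
{"name": "carry_out", "arguments": {
  "plan": [
    [[4,0,0,0,0,0,0],[4,0,0,0,0,0,0],[3,0,0,0,0,0,0],[2,0,0,0,0,0,0],[2,0,0,0,0,0,0],[0,0,0,0,0,0,0]]
  ]
}}

```text
time_s: 10.4
ee_pos: [0.6249, -0.2163, 0.1491]
eef_rot: [2.775, -1.57, 0.644]
force: [0.1, 0.4, 1.0]
grip_width: 0.0007
grip_force: 0.0
```

Request:
{"name": "carry_out", "arguments": {
  "plan": [
    [[2,0,0,0,0,0,0],[2,0,0,0,0,0,0],[0,0,0,0,0,0,0]]
  ]
}}

```text
time_s: 10.65
ee_pos: [0.6249, -0.2162, 0.153]
eef_rot: [3.102, -1.57, 0.317]
force: [-0.5, -1.3, -0.7]
grip_width: 0.0002
grip_force: 0.6
```

```bash
python3 - <<'E'
from h import *
from station import optics
c=optics.camera('wrist');w=c['pixels'][130:320,150:410,::-1]
cv2.imwrite('pics/w4.png',cv2.resize(w,None,fx=3,fy=3,interpolation=cv2.INTER_CUBIC))
E
```

```text
(no output)
```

View pics/w4.png

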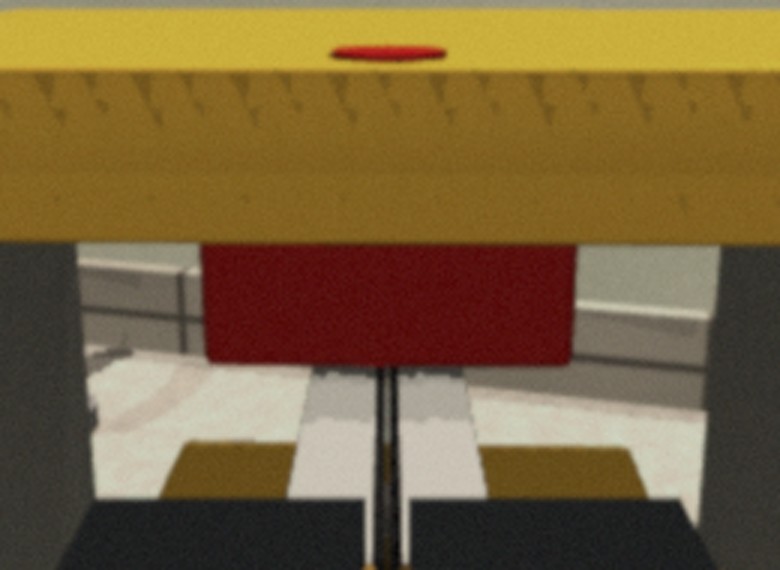

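The wrist view shows the fingertips passing under the red switch's lower edge, so it is in place. The visible red height has shrunk, so it's already rising. I'll continue until the force climbs.

Request:
{"name": "carry_out", "arguments": {
  "plan": [
    [[2,0,0,0,0,0,0],[2,0,0,0,0,0,0],[0,0,0,0,0,0,0]]
  ]
}}

```text
time_s: 10.95
ee_pos: [0.6249, -0.2162, 0.1556]
eef_rot: [-2.869, -1.567, 0.004]
force: [3.6, -3.2, -11.0]
grip_width: 0.0006
grip_force: 5.5
```

Request:
{"name": "carry_out", "arguments": {
  "plan": [
    [[1.5,0,0,0,0,0,0],[0,0,0,0,0,0,0]]
  ]
}}

```text
time_s: 11.12
ee_pos: [0.6248, -0.2162, 0.1556]
eef_rot: [-2.789, -1.564, -0.076]
force: [7.4, -4.2, -20.0]
grip_width: 0.0003
grip_force: 9.9
```

It's against a hard stop: 20 N and no further motion. Down and out.

Request:
{"name": "carry_out", "arguments": {
  "plan": [
    [[-4,0,0,0,0,0,0],[-8,0,0,0,0,0,0],[-8,0,0,0,0,0,0],[-8,0,0,0,0,0,0],[0,0,0,0,0,0,0],[0,0,-20,0,0,0,0],[0,0,-25,0,0,0,0],[0,0,-25,0,0,0,0],[0,0,-25,0,0,0,0],[0,0,-25,0,0,0,0],[0,0,0,0,0,0,0],[0,0,0,0,0,0,0]]
  ]
}}

```text
time_s: 12.12
ee_pos: [0.5091, -0.2501, 0.1305]
eef_rot: [-3.092, -1.57, 0.226]
force: [0.6, 0.0, 0.2]
grip_width: 0.0004
grip_force: 0.0
```

```bash
python3 - <<'E'
from h import *
from station import optics,telemetry
o=telemetry.get_obs();print(o['ee_pos'],o['force'],o['joint_vel'].round(3))
c=optics.camera('wrist')
cv2.imwrite('pics/w5.png',c['pixels'][:,:,::-1])
h=cv2.cvtColor(c['pixels'],cv2.COLOR_RGB2HSV);m=(((h[...,0]<6)|(h[...,0]>172))&(h[...,1]>190)).astype(np.uint8)
n,l,s,_=cv2.connectedComponentsWithStats(m);k=max(range(1,n),key=lambda i:s[i,4]);x,y,w,hh,a=s[k];print(s[k],'visible height mm',hh*60/w)
w1=cv2.imread('pics/w1.png')[:,:,::-1].copy();h=cv2.cvtColor(w1,cv2.COLOR_RGB2HSV);m=(((h[...,0]<6)|(h[...,0]>172))&(h[...,1]>190)).astype(np.uint8)
n,l,s,_=cv2.connectedComponentsWithStats(m);k=max(range(1,n),key=lambda i:s[i,4]);x,y,w,hh,a=s[k];print('before',s[k],hh*60/w)
E
```

```text
[ 0.50914624 -0.25007228  0.13045548] [0.61322351 0.00400368 0.24935621] [ 0.042  0.004 -0.014  0.016 -0.009  0.003]
[ 241  142   74   23 1687] visible height mm 18.64864864864865
before [ 247  114   76   35 2573] 27.63157894736842
```

View pics/w5.png

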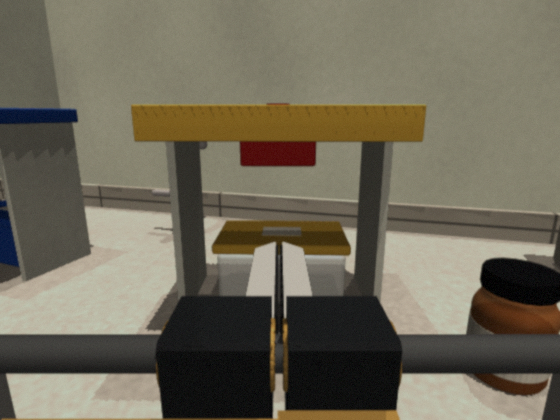

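The wrist view shows the switch raised: the visible red spans rows 142–165, about 18.6 mm against 27.6 mm before. The tub is undisturbed and the gripper is clear, so I'm handing in.

```bash
python3 -c "
from station import ctrl;print(ctrl.hand_in())"
```

```text
the job is handed in; nothing more can be done
None
```

The yellow shelf's switch is pushed up to its hard stop and left up, the blue switch was never touched, and the arm is clear; handed in at about 12 s of the 32 s allowed.

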